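# Torque-check the clamp screw of a substrate holder

### The arm

A 6-joint arm with a two-finger parallel gripper is mounted at the origin on a cart in front of the work surface, level with it; the furniture and walls round the work are solid. World frame = base frame: x ahead of the robot, y to its left, z up, the work surface at z = 0. Lengths are in m, angles in degrees, forces in N, time in s.
With the tool pointing down it reaches from about 0.4 to 0.825 m from the base axis. Payload 7 kg.
Tool frame: the origin (TCP) lies midway between the tips of the shut fingers; the grasp point (between the pads) lies 19 mm behind it; z points along the fingers, y is the line along which they close (so a half turn about z gives the same grasp; the last joint's range is limited). The gripper opens to 88 mm and grips with 3 to 60 N. Pads are 19 mm wide; open, the fingers measure 130 mm over their backs; the gripper's body (78 mm by 193 mm) begins 47 mm behind the grasp point.
Start: joints at [93.856, 20.546, 0.682, 0, -70.136, -16.507], TCP at [0.148, 0.659, 0.227] pointing down, gripper open.
Joint ranges: [-176.03, 176.03], [-82.01, 121.73], [-58.28, 71.71], [-173.87, 95.51], [-174.79, -0.11], [-173.66, 173.66]. Speed limits (degrees/s): [136.94, 136.94, 172.46, 180, 180, 180].

### API

Orientations are given as a 3x3 rotation matrix whose columns are the frame's x, y, z axes.
In Python, from rig import robot gives the robot as it stands. Calls block until the motion is done:
- robot.goto(position, orientation): joint-space move of the TCP to a pose.
- robot.servo_line(position, ori=None, speed=0.15): straight line of the TCP; ori=None keeps the orientation; speed is the mean speed in m/s.
- robot.movej(angles): joint-space move.
- robot.move_gripper(opening): opening from 0.0 (shut) to 1.0 (fully open); the grip force is fixed at half the most; returns when the fingers have stopped.
- robot.dwell(seconds).
- robot.ik(position, orientation): joint angles nearest the present ones, or None.
- robot.grab_frame(name): name is "side" or "top"; returns (picture, depth): 400x640x3 uint8, red, green, blue; 400x640 float32, m along the optical axis (not along the pixel's ray), 0 where there is no reading.
- robot.camera_info(name): a dict with "vfov" (degrees; the focal length in pixels is half the picture's height over the tangent of half this angle, whatever the lens; pixels are square), "cx", "cy" (the principal point, pixels), "view" (4x4, takes a point from world to camera coordinates). Camera axes: x right, y down, z forward; pixel columns grow to the right and rows downward; lengths in m; the calibration is good to about 2 mm. A picture is of the moment at which its call begins. camera_info takes no time and is no camera call.
A pose or a line that the arm cannot do raises robot.Unreachable and nothing moves.
- robot.job_done(): hands the job in; it is judged then, once.
Readings, each from a call of its own:
- robot.read_t(): time.
- robot.read_qpos(): joint angles.
- robot.read_qvel(): joint speeds.
- robot.read_effort(): joint torques, N m.
- robot.read_position(): TCP position.
- robot.read_tcp_rot(): TCP orientation.
- robot.read_force(): force on the tool from outside, world axes, zero at the start.
- robot.read_ft_torque(): the same for the moment, N m.
- robot.read_grip_width(): opening from 0.0 (shut) to 1.0 (fully open).
- robot.read_finger_force(): force on a finger pad.
Only numpy, scipy, OpenCV 4.12 (cv2) and the standard library are available. Lean on these libraries where they do the work, as an engineer would, in place of code of your own. Each camera call takes 0.05 s, during which the arm holds its last target. There are 200 camera calls.

### The job

Check that the screw of the blue-bridged substrate clamp is tight: take the red-handled square key from its grey stand, seat it fully in the screw's square socket, take up the loose drive cap's slack clockwise (seen from above) and load it to 0.3 N m, holding that steadily for about two seconds. The screw itself must not turn; it gives way at about 0.45 N m. Then draw the key out, stand it upright in its stand again with its collar down on the block and let go, leaving the other things on the bench where they are.

Things in the scene. Friction and masses are not known exactly. Their poses are not given: they have to be found in the camera images.
- square_key: Loose square key, 0.12 kg, upright in the stand. Origin: centre of the tip's lower end; z up the shaft. Steel tip 12 x 12 mm (sides along x, y), lowest 3 mm tapered to 8 mm; round collar 28 mm across at z 14 to 18 mm; shaft 12 mm across; flat red handle at z 46 to 78 mm, 36 mm wide along x, 12 mm thick along y (grip across y, middle at z 62 mm).
- key_stand: Fixed grey block 54 x 54 mm, 26 mm high, on a 64 mm square black pad, with a round pocket 21 mm across and 18 mm deep in the middle of its top. Origin at the centre of its underside; its place and yaw vary, and it may be to the left or to the right.
- stand_pocket (a point): Centre of the mouth of the stand's pocket, 26 mm above the bench. When the key stands home its collar lies on the block's top and its origin is 14 mm below this point. The key may stand there at any yaw.
- substrate_clamp: Fixed clamp: aluminium base 92 x 60 x 10 mm, two posts, blue bridge 92 x 50 mm with its top at 44 mm, a glass slide under the screw's pad. Origin at the centre of its underside, x along the 92 mm length.
- screw_socket (a point): Mouth centre of the square socket in the drive cap (dark 26 mm square block), 66 mm above the bench; x, y along its sides, z up. Socket 13.6 mm square, 15 mm deep: the tip has 0.8 mm play a side, about 0.13 rad. All four quarter turns fit. Seated: collar on the cap, key's origin 14 mm below this point. The cap turns freely by a hidden 0.05 to 0.8 rad clockwise before it drives the screw.
- flange_mark (a point): Red witness line on the steel flange (44 mm across) at the foot of the screw, 18 mm from the axis, 48 mm above the bench; x outward, z up. It turns only if the screw turns in its thread (above about 0.45 N m), and then stays turned.
- core_mark (a point): Red line on the brass washer (36 mm across) on the flange, 18 mm from the axis, on the flange mark when unloaded. It shows the screw's elastic twist, 8 N m per rad, and springs back: a clockwise load of 0.3 N m moves it 0.7 mm towards -y of the flange mark. It does not turn with the cap's slack.
- screwdriver: Bystander: small red screwdriver, 12 x 129 mm, lying between clamp and stand. Origin at the centre of its underside.
- white_vial: Bystander: vial with white cap, 27 mm across, 73 mm high, standing at the left. Origin at the centre of its base.
- green_vial: Bystander: vial with green cap, 22 mm across, 58 mm high, standing at the left. Origin at the centre of its base.
- reel: Bystander: green solder reel, 56 mm across, 38 mm high, standing on its flange at the right. Origin at the centre of its base.
Things that resemble listed ones, but are neither listed nor needed, are in the scene too. What is shaped like the key_stand but turquoise or yellow is not meant.

How it is judged (in metres and radians):
On the way, in this order (a step that is already met when the one before it is completed fails the run):
1. the key is seated in the screw's socket: upright, within 3 mm of its axis, collar within 3 mm of the cap (horizontal distance between square_key and screw_socket below 0.003 m and z of square_key in the frame of screw_socket below -0.011 m and angle between square_key's own z axis and vertical below 0.12 rad), for 0.2 s.
2. with the key seated, the screw is loaded clockwise with at least 0.22 N m (twisted by 0.5 mm at the marks) for 1 s without a break (all of step 1 and y of core_mark in the frame of flange_mark below -0.0005 m), for 1 s.
At the end, for the whole second after the job is handed in: The key stands upright (within 0.12 rad) and at rest in the stand's pocket, its collar within 3 mm of the block's top, released; the screw has not turned (witness line within 1 mm of where it was) (horizontal distance between square_key and stand_pocket below 0.006 m and z of square_key in the frame of stand_pocket below -0.011 m and angle between square_key's own z axis and vertical below 0.12 rad and linear speed of square_key below 0.02 m/s and distance of flange_mark from where it was at the start of the episode below 0.001 m); the robot touches nothing.
It fails at once if the screw is turned in its thread (witness line moves 1 mm) (distance of flange_mark from where it was at the start of the episode above 0.001 m).
It fails at once if the key is dropped or tipped over (angle between square_key's own z axis and vertical above 0.6 rad).
It fails at once if a bystander is moved by more than 20 mm (distance of any of screwdriver, white_vial, green_vial, reel from where it was at the start of the episode above 0.02 m).
It also fails if it takes over 72 s, if anything falls off the work surface, if the arm or the gripper's body presses on something with over 40 N, if the wrist force passes 120 N, or if a joint passes its speed limit or range.

## Working session

There is one attempt and no reset: what is moved stays moved. The work goes in short steps, each a Python script; the robot and the scene stay as the last script left them, time stands still between calls to the robot, and variables do not carry over. Pictures are saved under pics/ and viewed, at most 10 in all, crops included, and the job is handed in when it is done.

```bash
ls; mkdir -p pics
cat > h.py <<'E'
import numpy as np, cv2
from rig import robot
def cam(n):
    c=robot.camera_info(n); f=200/np.tan(np.radians(c['vfov'])/2)
    return f,c['cx'],c['cy'],np.array(c['view'])
def save(n,fn):
    im,d=robot.grab_frame(n); im=np.array(im); cv2.imwrite('pics/'+fn+'.png',im[:,:,::-1]); np.savez('pics/'+fn+'.npz',im=im,d=d)
    return im,np.array(d)
def ray(c,u,v):
    f,cx,cy,V=c; R=V[:3,:3]; o=-R.T@V[:3,3]; return o,R.T@np.array([(u-cx)/f,(v-cy)/f,1.])
def onz(c,u,v,z):
    o,d=ray(c,u,v); return o+d*(z-o[2])/d[2]
def proj(c,p):
    f,cx,cy,V=c; q=V[:3,:3]@np.asarray(p)+V[:3,3]; return np.array([f*q[0]/q[2]+cx,f*q[1]/q[2]+cy])
def pts(c,d):
    f,cx,cy,V=c; v,u=np.mgrid[:400,:640]; q=np.stack([(u-cx)/f*d,(v-cy)/f*d,d],-1)
    return (q-V[:3,3])@V[:3,:3]
E
python3 - <<'E'
from h import *
for n in('side','top'):
    im,d=save(n,n+'0'); c=cam(n); f,cx,cy,V=c; print(n,f,cx,cy,(-V[:3,:3].T@V[:3,3]).round(3),V[:3,:3].round(3).tolist(),(d==0).mean())
    print(robot.camera_info(n).keys())
print(robot.read_t())
E
```

```text
pics
side 427.0350169471516 317.54862262871217 197.65857037961592 [0.327 0.895 0.728] [[-0.964, -0.266, -0.002], [-0.147, 0.54, -0.829], [0.221, -0.798, -0.56]] 0.0144296875
dict_keys(['vfov', 'cx', 'cy', 'view'])
top 422.6735554998177 316.1023319421145 199.42520841366607 [ 0.502 -0.02   1.303] [[-0.013, -1.0, -0.006], [-0.997, 0.014, -0.074], [0.074, 0.005, -0.997]] 0.00416796875
dict_keys(['vfov', 'cx', 'cy', 'view'])
0.1
```

View pics/side0.png

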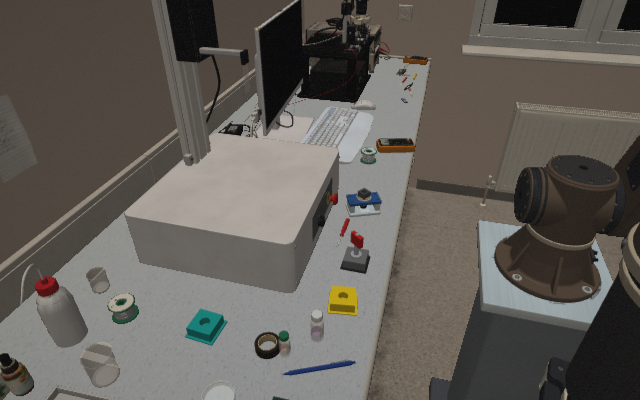

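View pics/top0.png

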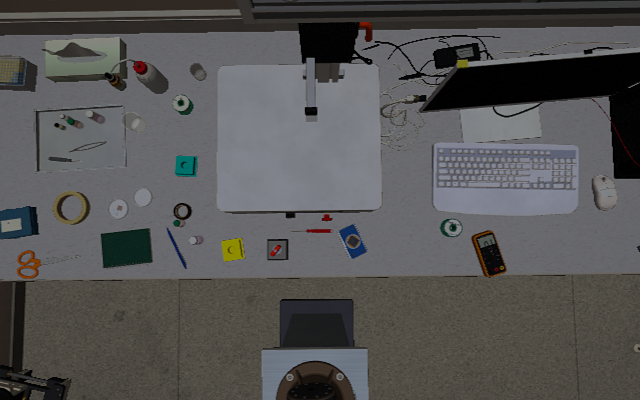

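Candidates in the top view are the grey stand with the red key (277,249), the turquoise decoy (186,165), the yellow decoy (233,249), and the red items at the screwdriver (318,231) and the knob (327,216). By the description I choose (277,249), with the clamp at (352,241). Next is a close crop to check that, plus measurements.

Run:
```python
from h import *
A=np.load('pics/top0.npz'); B=np.load('pics/side0.npz')
a=cv2.resize(A['im'][200:280,255:385],None,fx=6,fy=6,interpolation=cv2.INTER_CUBIC)[:300]
a=cv2.resize(A['im'][215:265,255:385],None,fx=6,fy=6,interpolation=cv2.INTER_CUBIC)
b=cv2.resize(B['im'][180:280,320:400],None,fx=3,fy=3,interpolation=cv2.INTER_CUBIC)
b1=cv2.resize(B['im'][180:225,335:395],None,fx=6,fy=6,interpolation=cv2.INTER_CUBIC)
b2=cv2.resize(B['im'][228:273,330:390],None,fx=6,fy=6,interpolation=cv2.INTER_CUBIC)
bb=np.hstack([b1,b2]); W=780
o=np.zeros((300+270,W,3),np.uint8); o[:300,:780]=a; o[300:,:720]=bb
cv2.imwrite('pics/crop0.png',o[:,:,::-1])
for n,D in(('top',A),('side',B)):
    c=cam(n); im=D['im']; P=pts(c,D['d']); hsv=cv2.cvtColor(im,cv2.COLOR_RGB2HSV); h,s,v=cv2.split(hsv)
    red=((h<8)|(h>172))&(s>150)&(v>80); blue=(h>100)&(h<125)&(s>130)&(v>50)
    for nm,m in(('red',red),('blue',blue)):
        k,l,st,ce=cv2.connectedComponentsWithStats(m.astype(np.uint8))
        for i in range(1,k):
            if st[i,4]>12:
                q=P[l==i]; 
                if .2<np.median(q[:,0])<.6 and abs(np.median(q[:,1]))<.3: print(n,nm,ce[i].round(2),st[i],np.median(q,0).round(4),q.min(0).round(3),q.max(0).round(3))
    q=P.reshape(-1,3)
    if n=='top':
        for (u,v) in [(300,180),(250,205),(277,240),(286,249),(352,241),(355,242),(300,260),(233,243),(290,214)]: print(u,v,P[v,u].round(4))
```

```text
top red [326.25 217.  ] [323 214   8   6  32] [ 0.5383 -0.0411  0.092 ] [ 0.502 -0.052  0.076] [ 0.55  -0.02   1.303]
top red [319.42 230.46] [307 229  23   4  78] [ 0.504  -0.0235  0.0114] [ 0.498 -0.051  0.005] [0.508 0.016 0.017]
top red [276.95 247.5 ] [274 245   6   6  20] [0.455  0.1002 0.0896] [0.449 0.095 0.029] [0.463 0.112 0.095]
top red [272.55 253.1 ] [270 251   6   5  20] [0.4405 0.1129 0.09  ] [0.435 0.105 0.029] [0.446 0.124 0.095]
top blue [348.26 231.53] [339 225  21  17 143] [ 0.4999 -0.1064  0.0446] [ 0.471 -0.139  0.035] [ 0.518 -0.02   1.303]
top blue [356.71 250.52] [347 241  19  18 147] [ 0.4413 -0.1319  0.0454] [ 0.42  -0.156  0.04 ] [ 0.47  -0.103  0.051]
300 180 [0.6408 0.0296 0.1573]
250 205 [0.5742 0.1659 0.1592]
277 240 [0.4756 0.1084 0.0053]
286 249 [0.4485 0.0799 0.0198]
352 241 [ 0.4707 -0.1171  0.0526]
355 242 [ 0.4676 -0.1261  0.0494]
300 260 [ 0.4136  0.0389 -0.    ]
233 243 [0.4688 0.2384 0.0282]
290 214 [0.551  0.0619 0.0941]
side red [333.55 197.81] [330 194   8   9  47] [ 0.5384 -0.0309  0.086 ] [ 0.532 -0.043  0.077] [ 0.551 -0.021  0.096]
side red [344.53 226.15] [341 219   8  17  53] [ 0.503  -0.0132  0.0107] [ 0.499 -0.046  0.007] [0.508 0.022 0.014]
side red [356.54 239.54] [351 231  12  18 139] [0.4463 0.1178 0.0794] [0.327 0.101 0.059] [0.464 0.895 0.728]
side blue [363.28 199.92] [347 193  34  13 215] [ 0.4678 -0.1031  0.0437] [ 0.327 -0.146  0.037] [0.518 0.895 0.728]
```

View pics/crop0.png

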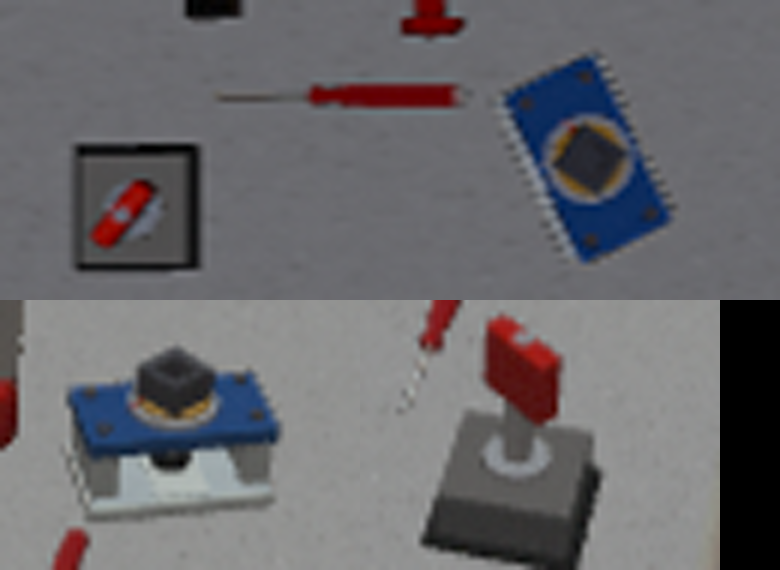

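The crop confirms the choice. The red key in the grey stand has its handle centred near top pixel (275.5,250), running diagonally. The blue-bridged clamp has a dark cap near (353.5,241), rotated relative to the bridge. Now measuring both in two views.

Run:
```python
from h import *
A=np.load('pics/top0.npz'); B=np.load('pics/side0.npz'); T=cam('top'); S=cam('side')
def up(im,x0,x1,y0,y1,k=8): return cv2.resize(im[y0:y1,x0:x1],None,fx=k,fy=k,interpolation=cv2.INTER_CUBIC)
def big(m):
    k,l,st,ce=cv2.connectedComponentsWithStats(m.astype(np.uint8)); i=1+np.argmax(st[1:,4]); return l==i
def un(p,x0,y0,k=8): return (np.asarray(p,float)+.5)/k-.5+np.array([x0,y0])
def near(c1,p1,c2,p2):
    o1,d1=ray(c1,*p1);o2,d2=ray(c2,*p2); M=np.c_[d1,-d2]; s=np.linalg.lstsq(M,o2-o1,rcond=None)[0]; a=o1+d1*s[0]; b=o2+d2*s[1]; return (a+b)/2,np.linalg.norm(a-b)
def rect(m,x0,y0):
    ct=cv2.findContours(m.astype(np.uint8),0,2)[0]; p=np.vstack(ct)[:,0]; return un(cv2.boxPoints(cv2.minAreaRect(p)),x0,y0)
def rep(nm,q,z):
    w=np.array([onz(T,*p,z) for p in q]); e=w[1]-w[0]; g=w[2]-w[1]
    print(nm,'px',q.mean(0).round(2),'c',w.mean(0).round(4),'sides',np.linalg.norm(e).round(4),np.degrees(np.arctan2(e[1],e[0])).round(1),np.linalg.norm(g).round(4),np.degrees(np.arctan2(g[1],g[0])).round(1)); return q.mean(0)
# key handle, top
r=up(A['im'],262,292,237,262); h,s,v=cv2.split(cv2.cvtColor(r,cv2.COLOR_RGB2HSV)); m=((h<10)|(h>170))&(s>110)&(v>60)
kq=rep('key',rect(m,262,237),.09)
# stand block top
lo=r.astype(int); 
# cap dark
r=up(A['im'],338,368,226,256); h,s,v=cv2.split(cv2.cvtColor(r,cv2.COLOR_RGB2HSV)); dk=big((v<75)&(s<90))
print('dark px',dk.sum()/64); cq=rep('cap',rect(dk,338,226),.066)
bl=(h>100)&(h<125)&(s>130)&(v>50); k,l,st,ce=cv2.connectedComponentsWithStats(bl.astype(np.uint8)); bl=np.isin(l,[i for i in range(1,k) if st[i,4]>1000]); rep('bridge',rect(bl,338,226),.044)
m2=un(np.argwhere(dk)[:,::-1].mean(0),338,226); print('cap cent',m2,onz(T,*m2,.066).round(4))
# side: cap
r=up(B['im'],335,395,180,225,8); h,s,v=cv2.split(cv2.cvtColor(r,cv2.COLOR_RGB2HSV))
dk=(v<95)&(s<90); k,l,st,ce=cv2.connectedComponentsWithStats(dk.astype(np.uint8))
for i in range(1,k):
    if st[i,4]>1500: print('side dark',un(ce[i],335,180),st[i,2:5]/np.array([8,8,64]), un(st[i,:2],335,180))
# side: crop px of top face (hand-read: left 137,368 right 215,372 back 176,347 front 177,395)
q=(np.array([[137,368],[215,375],[177,347],[177,393]])-[0,300]+.5)/6-.5+[335,180]
print('cap 3d',near(T,cq,S,q.mean(0)), near(T,m2,S,q.mean(0)))
# side handle top face centre: crop corners (487,322),(503,316),(560,355),(545,365) in second panel x0=360
q=(np.array([[487,324],[503,316],[560,353],[545,364]])-[360,300]+.5)/6-.5+[330,228]
print('key top 3d',near(T,kq,S,q.mean(0)))
P=pts(S,B['d']); s_=(P[...,1]>-.2)&(P[...,1]<.3)&(P[...,2]>.11)&(P[...,2]<.15)&(P[...,0]>.48)&(P[...,0]<.7); q=P[s_]
for y in np.arange(-.2,.3,.1):
    w=q[(q[:,1]>y)&(q[:,1]<y+.1)]; 
    if len(w)>5: print('front',y.round(1),np.percentile(w[:,0],[2,50]).round(3),len(w))
```

```text
key px [274.91 250.28] c [0.4482 0.1062 0.09  ] sides 0.0372 -40.8 0.0131 -130.5
dark px 75.140625
cap px [352.85 240.98] c [ 0.4711 -0.1185  0.066 ] sides 0.026 -34.5 0.0277 -124.2
bridge px [352.48 241.02] c [ 0.4705 -0.1192  0.044 ] sides 0.0494 -65.2 0.093 -155.4
cap cent [352.97103088 241.11976242] [ 0.4707 -0.1189  0.066 ]
side dark [336.12980042 185.66044741] [ 3.75     14.125    41.296875] [334.5625 179.5625]
side dark [363.60025248 193.13195335] [13.625   11.625   97.46875] [356.9375 187.8125]
side dark [350.08433356 206.50380087] [ 9.125    16.625    34.171875] [345.8125 195.5625]
side dark [376.30814184 205.84003566] [10.25      8.       29.578125] [370.8125 201.3125]
cap 3d (array([ 0.47118225, -0.11872817,  0.06292692]), np.float64(0.0003905713988483046)) (array([ 0.47099631, -0.11906255,  0.06274155]), np.float64(0.0008532541489545273))
key top 3d (array([0.4486358 , 0.10651335, 0.0876042 ]), np.float64(0.001143165648247977))
front -0.2 [0.558 0.559] 68
front -0.1 [0.558 0.559] 121
front 0.0 [0.558 0.559] 149
front 0.1 [0.558 0.559] 186
front 0.2 [0.559 0.616] 998
```

Key at (0.448, 0.106), yaw -41°. Cap at (0.471, -0.119), yaw -34.5° mod 90. The heights and sizes match the text. The box front is at x = 0.559 and its top at 0.158. Next I check wrist ranges and go above the key.

```bash
cat >> h.py <<'E'
def ori(a):
    a=np.radians(a); c,s=np.cos(a),np.sin(a); return np.array([[-s,c,0],[c,s,0],[0,0,-1.]])
E
python3 - <<'E'
from h import *
K=[.4482,.1062]; C=[.4708,-.1188]
for a in (49,229,-131): 
    q=robot.ik(K+[.058],ori(a)); print(a,None if q is None else np.round(q,1))
for a in (55.5,-20,235.5,160,145.5,80,-34.5,-100): 
    q=robot.ik(C+[.098],ori(a)); print(a,None if q is None else np.round(q,1))
robot.goto(K+[.20],ori(49)); print(robot.read_t(),robot.read_position(),robot.read_force(),robot.read_ft_torque(),np.round(robot.read_qpos(),1))
E
```

```text
49 [  37.9   11.3  -38.2    0.   -40.5 -168.9]
229 [ 37.9  11.3 -38.2   0.  -40.5  11.1]
-131 [ 37.9  11.3 -38.2   0.  -40.5  11.1]
55.5 [   9.1   10.1  -32.7    0.   -47.2 -133.6]
-20 [  9.1  10.1 -32.7   0.  -47.2 150.9]
235.5 [  9.1  10.1 -32.7   0.  -47.2  46.4]
160 [  9.1  10.1 -32.7   0.  -47.2 -29.1]
145.5 [  9.1  10.1 -32.7   0.  -47.2 -43.6]
80 [   9.1   10.1  -32.7    0.   -47.2 -109.1]
-34.5 [  9.1  10.1 -32.7   0.  -47.2 136.4]
-100 [  9.1  10.1 -32.7   0.  -47.2  70.9]
2.3667 [0.44834812 0.10657869 0.20007144] [-0.48817174  0.53479945  0.1860644 ] [ 0.04802481 -0.17915707 -0.04282245] [  38.     1.1  -27.5    0.   -61.4 -168.9]
```

Run:
```python
from h import *
K=[.4482,.1062]
robot.goto(K+[.15],ori(229)); robot.servo_line(K+[.058],ori(229),speed=.1)
for i in range(4): print(np.round(robot.read_force(),2),np.round(robot.read_ft_torque(),3)); robot.dwell(.02)
print(robot.read_position()); save('side','side_pre')
robot.move_gripper(0.0); print('w',robot.read_grip_width()*88,robot.read_finger_force(),np.round(robot.read_force(),2),np.round(robot.read_ft_torque(),3),robot.read_position())
robot.servo_line(K+[.098],speed=.05); robot.dwell(.2); save('side','side_lift'); save('top','top_lift')
print('w',robot.read_grip_width()*88,robot.read_finger_force(),np.round(robot.read_force(),2),np.round(robot.read_ft_torque(),3),robot.read_position(),robot.read_t())
a=np.load('pics/side_pre.npz')['im'];b=np.load('pics/side_lift.npz')['im']
cv2.imwrite('pics/cmp.png',np.hstack([cv2.resize(x[180:280,310:410],None,fx=4,fy=4,interpolation=2) for x in(a,b)])[:,:,::-1])
```

```text
[-1.06 -0.51 -0.2 ] [ 0.063 -0.033 -0.038]
[-0.12  0.37  0.12] [ 0.051  0.005 -0.022]
[-0.27  0.02 -0.22] [ 0.023 -0.028  0.008]
[ 0.25 -0.63 -1.08] [ 0.029  0.023 -0.046]
[0.44860436 0.10648318 0.0585944 ]
w 11.678457360111876 29.99858604032852 [ 0.62  2.23 -0.84] [ 0.855 -0.057  0.014] [0.44846132 0.10656186 0.05805416]
w 11.954541940455202 29.998853805300314 [ 0.13  1.17 -1.7 ] [ 0.045 -0.006 -0.003] [0.44808858 0.10612799 0.0977679 ] 8.625
```

View pics/cmp.png

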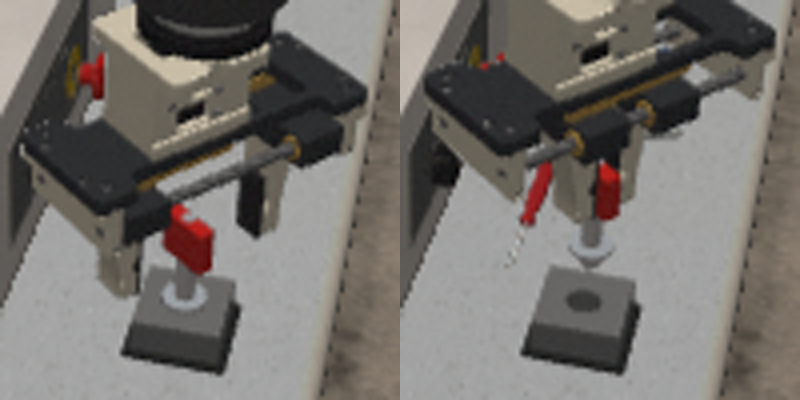

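Key lifted and upright, with its collar at about (357.7,241.5) and the pocket empty at (356,255). Now I carry it over the clamp and compare collar and cap in the side view.

Run:
```python
from h import *
C=[.4708,-.1188]
robot.servo_line([.4482,.1062,.14],speed=.12); robot.servo_line(C+[.14],ori(235.5),speed=.12); robot.servo_line(C+[.121],speed=.06); robot.dwell(.3)
print(robot.read_position(),np.round(robot.read_qpos(),1),robot.read_t()); im,d=save('side','side_c'); save('top','top_c')
S=cam('side'); p=robot.read_position()
for nm,w in(('tip',[p[0],p[1],p[2]-.046]),('collartop',[p[0],p[1],p[2]-.028]),('cap',C+[.066])): print(nm,proj(S,w).round(2))
c=cv2.resize(im[150:225,325:405],None,fx=8,fy=8,interpolation=2)
cv2.imwrite('pics/side_c8.png',c[:,:,::-1])
F=[robot.read_force() for i in range(20)]; M=[robot.read_ft_torque() for i in range(20)]
print(np.mean(F,0).round(2),np.std(F,0).round(2),np.mean(M,0).round(3),np.std(M,0).round(3),robot.read_t())
```

```text
[ 0.47097123 -0.11880442  0.12123571] [  9.1   8.4 -31.    0.  -50.5  46.4] 11.925
tip [364.43 187.75]
collartop [364.81 182.35]
cap [364.27 190.48]
[ 0.84  0.08 -1.22] [0. 0. 0.] [ 0.084 -0.068  0.041] [0. 0. 0.] 12.025
```

View pics/side_c8.png

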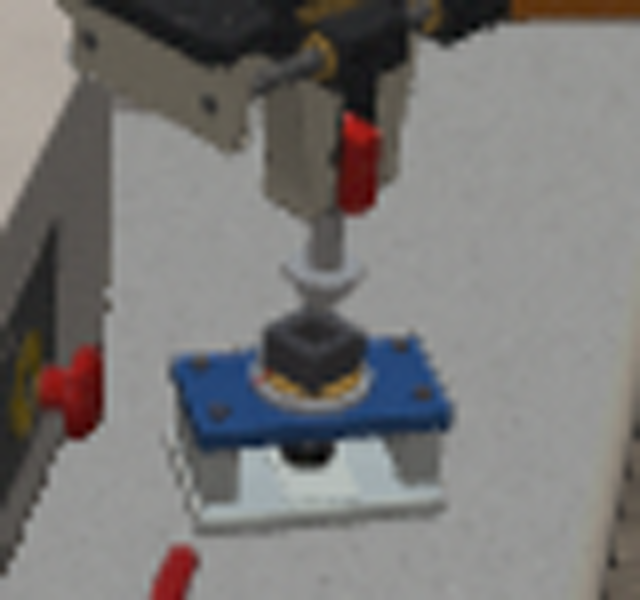

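The collar sits about 0.4 px (1 mm) to the right of where it should be over the cap, which is too far in -x. I'll correct that and go down in guarded 1 mm steps, yielding sideways to the measured force.

```bash
cat >> h.py <<'E'
def ft(n=3):
    F=[]
    for i in range(n): F.append(np.r_[robot.read_force(),robot.read_ft_torque()]); robot.dwell(.01)
    return np.mean(F,0)
E
cat > ins.py <<'E'
from h import *
import sys
xy=np.array([float(sys.argv[1]),float(sys.argv[2])]); a=235.5; z=.121
robot.servo_line([*xy,z],speed=.03); robot.dwell(.1); f0=ft(5); print('base',f0.round(2))
while z>.0965:
    z-=.001; robot.servo_line([*xy,z],ori(a),speed=.03); g=ft()-f0
    if z<.114: print(round(z,4),(xy*1e3).round(1),g.round(2),'real',(robot.read_position()*1e3).round(1))
    if g[2]>12: print('blocked'); break
    if np.hypot(*g[:2])>1.5: xy=xy+np.clip(g[:2]*1.5e-4,-6e-4,6e-4)
print(robot.read_t(),robot.read_grip_width()*88)
np.save('st.npy',np.r_[xy,z,a,f0])
E
python3 ins.py .4717 -.1186
```

```text
base [ 0.07  0.03 -0.74  0.03 -0.01  0.01]
0.114 [ 471.7 -118.6] [ 0.19 -0.35 -0.55 -0.    0.02 -0.01] real [ 471.7 -118.6  114. ]
0.113 [ 471.7 -118.6] [ 0.01 -0.19 -0.08 -0.01 -0.05  0.01] real [ 471.7 -118.6  112.9]
0.112 [ 471.7 -118.6] [-0.17 -0.26 -0.74 -0.02  0.03 -0.02] real [ 471.7 -118.6  111.9]
0.111 [ 471.7 -118.6] [-0.06 -0.1  -0.47 -0.   -0.02 -0.01] real [ 471.7 -118.6  110.9]
0.11 [ 471.7 -118.6] [ 0.06 -0.07  0.08 -0.04 -0.   -0.01] real [ 471.6 -118.6  110. ]
0.109 [ 471.7 -118.6] [ 0.47  0.08 -0.55  0.07 -0.04 -0.01] real [ 471.8 -118.6  109. ]
0.108 [ 471.7 -118.6] [ 0.61  0.57 -0.54  0.27 -0.35 -0.01] real [ 471.8 -118.5  108. ]
0.107 [ 471.7 -118.6] [ 0.9   0.97 -0.59  0.35 -0.44  0.01] real [ 471.8 -118.5  107. ]
0.106 [ 471.7 -118.6] [ 0.91  0.83 -0.9   0.51 -0.55 -0.01] real [ 471.8 -118.5  106. ]
0.105 [ 471.7 -118.6] [ 1.64  1.39 -0.81  0.57 -0.66 -0.01] real [ 471.8 -118.5  105. ]
0.104 [ 471.9 -118.4] [ 0.98  1.34 -0.47  0.39 -0.45 -0.01] real [ 471.8 -118.4  103.8]
0.103 [ 472.1 -118.2] [ 0.2   0.78 -0.64  0.11 -0.07  0.  ] real [ 471.8 -118.3  102.8]
0.102 [ 472.1 -118.2] [-0.08  0.13  0.19 -0.01  0.   -0.02] real [ 471.9 -118.2  101.9]
0.101 [ 472.1 -118.2] [ 0.34  0.19 -0.39  0.01 -0.04 -0.  ] real [ 472.  -118.2  100.9]
0.1 [ 472.1 -118.2] [-0.43  0.09 -0.39 -0.01  0.02 -0.04] real [ 472.1 -118.2  100. ]
0.099 [ 472.1 -118.2] [-0.43 -0.06  0.01 -0.01  0.01  0.01] real [ 472.1 -118.2   99. ]
0.098 [ 472.1 -118.2] [ 0.01 -0.33 -1.07 -0.01 -0.   -0.03] real [ 472.1 -118.2   98. ]
0.097 [ 472.1 -118.2] [-2.18  0.51  6.43  0.29  0.87  0.01] real [ 472.3 -118.2   97.6]
0.096 [ 471.8 -118.1] [-3.660e+00  1.120e+00  1.441e+01  5.100e-01  1.610e+00  1.000e-02] real [ 472.4 -118.3   97.4]
blocked
19.2917 12.149763117437995
```

Seated: the collar met the cap at TCP z ≈ 0.0977. Now I ease the down-force and twist clockwise in small steps, watching Mz.

```bash
cat > tw.py <<'E'
from h import *
s=np.load('st.npy'); a=s[3]; f0=s[4:]; xy=np.array([.4721,-.1182]); z=.0973
robot.servo_line([*xy,z],ori(a),speed=.02); robot.dwell(.1); g=ft(5)-f0; print('start',g.round(3)); m0=g[5]
hist=0
for i in range(160):
    t0=robot.read_t(); step=1. if hist<.05 else .3
    a-=step; robot.servo_line([*xy,z],ori(a),speed=.05); g=ft(3 if hist<.05 else 6)-f0; hist=abs(g[5])
    if i%8==0 or hist>.04: print(i,round(a,1),g.round(3),(xy*1e3).round(2),round(robot.read_t()-t0,2))
    if hist>.265 or a<170: break
    if np.hypot(*g[:2])>2: xy=xy+np.clip(g[:2]*1e-4,-4e-4,4e-4)
np.save('st2.npy',np.r_[xy,z,a,f0]); print(robot.read_t(),robot.read_position(),np.round(robot.read_qpos(),1))
E
python3 tw.py
```

```text
start [-0.636  0.216  6.294  0.243  0.281 -0.025]
0 234.5 [-0.012  0.965  6.331  0.284  0.313  0.032] [ 472.1 -118.2] 0.28
8 226.5 [-0.768  0.636  6.246  0.362  0.327 -0.028] [ 472.1 -118.2] 0.28
16 218.5 [-0.976  1.589  6.295  0.546  0.372 -0.035] [ 472.1 -118.2] 0.27
19 215.5 [-0.339  0.327  5.269  0.239  0.219  0.06 ] [ 472.1 -118.2] 0.27
23 212.2 [-0.352  0.053  6.004  0.066  0.047  0.041] [ 472.1 -118.2] 0.27
24 211.2 [ 0.189 -0.186  5.661  0.048 -0.037  0.03 ] [ 472.1 -118.2] 0.28
26 209.2 [ 0.031  0.474  5.41   0.157 -0.148  0.047] [ 472.1 -118.2] 0.27
27 208.2 [ 0.318  0.602  5.68   0.351 -0.149  0.047] [ 472.1 -118.2] 0.28
28 207.2 [ 0.309  0.52   6.166  0.445 -0.15   0.085] [ 472.1 -118.2] 0.27
29 206.9 [ 0.432  1.139  5.723  0.454 -0.149  0.056] [ 472.1 -118.2] 0.3
30 206.6 [ 0.416  0.982  5.818  0.449 -0.155  0.071] [ 472.1 -118.2] 0.3
31 206.3 [ 0.661  0.96   5.948  0.494 -0.132  0.066] [ 472.1 -118.2] 0.3
32 206.0 [ 0.202  1.1    6.145  0.481 -0.113  0.083] [ 472.1 -118.2] 0.3
33 205.7 [ 0.024  1.187  5.892  0.488 -0.132  0.095] [ 472.1 -118.2] 0.3
34 205.4 [ 0.523  0.9
[... 457 characters left out ...]
.139  0.184] [ 472.1 -118.2] 0.3
41 203.3 [ 0.228  1.175  5.949  0.515 -0.12   0.176] [ 472.1 -118.2] 0.3
42 203.0 [ 0.059  0.841  5.933  0.525 -0.102  0.188] [ 472.1 -118.2] 0.3
43 202.7 [ 0.349  0.913  5.557  0.518 -0.104  0.206] [ 472.1 -118.2] 0.3
44 202.4 [ 0.208  1.035  5.529  0.539 -0.117  0.171] [ 472.1 -118.2] 0.3
45 202.1 [-0.062  1.143  6.056  0.524 -0.127  0.228] [ 472.1 -118.2] 0.3
46 201.8 [ 0.098  1.105  5.884  0.553 -0.114  0.234] [ 472.1 -118.2] 0.3
47 201.5 [ 0.343  0.977  5.917  0.527 -0.098  0.264] [ 472.1 -118.2] 0.3
48 201.2 [ 0.143  1.055  5.708  0.541 -0.105  0.268] [ 472.1 -118.2] 0.3
33.6833 [ 0.4727634  -0.11803924  0.0976045 ] [  9.2  10.3 -32.5   0.  -47.1  12.1]
```

Run:
```python
from h import *
s=np.load('st2.npy'); xy=s[:2]; z=s[2]; a=s[3]; f0=s[4:]
for i in range(8):
    robot.dwell(.05); m=(ft(12)-f0)[5]; print(round(a,2),round(m,3))
    if m>.29: break
    a-=min(.3,(.30-m)/.055); robot.servo_line([*xy,z],ori(a),speed=.05)
t=robot.read_t()
while robot.read_t()-t<2.3: print((ft(20)-f0).round(3),robot.read_position().round(4)); 
# unload
for k in range(5): a+=2; robot.servo_line([*xy,z],ori(a),speed=.05); print(a,(ft(3)-f0).round(3))
a+=2; robot.servo_line([*xy,z],ori(a),speed=.05); print((ft(5)-f0).round(3))
save('side','side_tw'); np.save('st3.npy',np.r_[xy,z,a,f0]); print(a,robot.read_t())
```

```text
201.2 0.236
200.9 0.26
200.6 0.271
200.3 0.27
200.0 0.3
[ 0.251  1.281  5.964  0.546 -0.097  0.3  ] [ 0.4728 -0.118   0.0976]
[ 0.184  1.247  5.714  0.542 -0.096  0.296] [ 0.4728 -0.118   0.0976]
[ 0.209  1.249  6.118  0.545 -0.093  0.289] [ 0.4727 -0.118   0.0976]
[ 0.25   0.913  6.057  0.533 -0.086  0.281] [ 0.4727 -0.118   0.0976]
[ 0.03   1.117  6.053  0.545 -0.103  0.295] [ 0.4727 -0.118   0.0976]
[ 0.098  1.2    5.983  0.546 -0.093  0.298] [ 0.4728 -0.118   0.0976]
[ 0.138  1.182  5.951  0.547 -0.078  0.291] [ 0.4727 -0.118   0.0976]
[ 0.118  1.274  5.953  0.561 -0.109  0.296] [ 0.4728 -0.118   0.0976]
[ 0.273  1.017  5.877  0.551 -0.083  0.291] [ 0.4727 -0.118   0.0976]
[ 0.269  1.225  5.839  0.539 -0.096  0.291] [ 0.4728 -0.1181  0.0976]
[ 0.146  1.088  5.878  0.54  -0.105  0.292] [ 0.4727 -0.118   0.0976]
[ 0.12   0.944  5.975  0.545 -0.093  0.293] [ 0.4728 -0.118   0.0976]
[ 0.259  1.147  6.115  0.538 -0.094  0.286] [ 0.4728 -0.1181  0.0976]
[-0.071  0.977  5.865  0.551 -0.111  0.285] [ 0.4728 -0.118   0.0976]
201.99999999999972 [-0.179  1.32   6.286  0.497 -0.112  0.171]
203.99999999999972 [-0.05   1.08   6.038  0.504 -0.135  0.06 ]
205.99999999999972 [ 0.601  0.936  6.263  0.47  -0.121 -0.011]
207.99999999999972 [-0.275  0.818  6.291  0.455 -0.135 -0.032]
209.99999999999972 [ 0.711  0.947  6.543  0.471 -0.116  0.019]
[ 5.390e-01  1.111e+00  5.843e+00  4.720e-01 -1.170e-01  2.000e-03]
211.99999999999972 39.4833
```

The load held at about 0.29 N m for 2.3 s and the unload was elastic. Now I draw the key out and check it in the side view over the stand.

Run:
```python
from h import *
s=np.load('st3.npy'); p=robot.read_position(); xy=np.array([.4725,-.1181]); z=.0976; f0=s[4:]
robot.servo_line([*xy,z],speed=.02)
while z<.12:
    z+=.002; robot.servo_line([*xy,z],speed=.04); g=ft()-f0; print(round(z,3),g.round(2))
    if np.hypot(*g[:2])>1.5: xy=xy+np.clip(g[:2]*1.5e-4,-5e-4,5e-4)
    if g[2]<-15: print('stuck'); raise SystemExit
K=[.4482,.1062]
robot.servo_line([*xy,.145],speed=.08); robot.servo_line(K+[.145],ori(229),speed=.12); robot.servo_line(K+[.092],speed=.08); robot.dwell(.2)
im,d=save('side','side_r'); print(robot.read_position(),robot.read_t(),robot.read_grip_width()*88)
b=np.load('pics/side_tw.npz')['im']; 
o=np.hstack([cv2.resize(x,None,fx=5,fy=5,interpolation=2) for x in(im[205:285,320:395],b[145:225,325:400])]); cv2.imwrite('pics/ret.png',o[:,:,::-1])
```

```text
0.1 [ 2.2   0.22  0.32  0.3  -0.79 -0.01]
0.102 [ 1.05  0.66 -0.    0.27 -0.38 -0.02]
0.104 [ 0.19  0.43 -0.54  0.22 -0.18 -0.04]
0.106 [ 0.27  0.17 -0.47  0.08 -0.1   0.01]
0.108 [ 0.26 -0.11 -0.51  0.02 -0.   -0.01]
0.11 [-0.51 -0.26  0.37  0.04 -0.05 -0.02]
0.112 [ 0.33  0.41 -0.39  0.03 -0.    0.01]
0.114 [ 0.16 -0.1  -0.16 -0.01 -0.02 -0.05]
0.116 [-0.19  0.15  0.01  0.05  0.02 -0.03]
0.118 [ 0.02 -0.34 -0.16  0.03  0.   -0.04]
0.12 [ 0.03  0.11 -1.06  0.02 -0.01  0.01]
0.122 [-0.17 -0.74 -0.42  0.01 -0.01  0.04]
[0.44843132 0.10638383 0.09242484] 46.5667 11.635893397212257
```

View pics/ret.png

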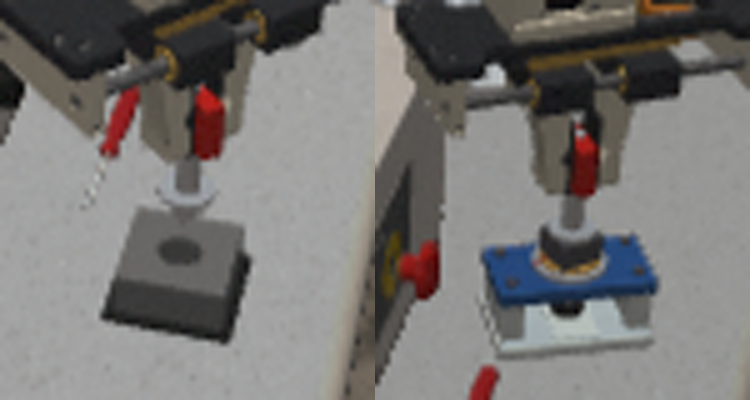

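The key hangs upright over the empty pocket. The collar is at crop (187,190) and the pocket at (180,251), about 1 mm toward -x. I'll shift +0.8 mm in x, lower it guarded, and release.

Run:
```python
from h import *
xy=np.array([.449,.1064]); z=.092; robot.servo_line([*xy,z],speed=.03); robot.dwell(.1); f0=ft(5)
while z>.0565:
    z-=.002 if z>.062 else .001; robot.servo_line([*xy,z],speed=.04); g=ft()-f0
    if z<.08: print(round(z,3),(xy*1e3).round(1),g.round(2),robot.read_position()[2].round(4))
    if g[2]>4: break
    if np.hypot(*g[:2])>1.5: xy=xy+np.clip(g[:2]*1.5e-4,-5e-4,5e-4)
print(robot.read_t(),z)
if z<.06:
    robot.move_gripper(.5); robot.dwell(.2); 
    robot.servo_line([*xy,.11],speed=.06); robot.servo_line([*xy,.2],speed=.15)
    robot.goto([.35,.3,.25],ori(229))
    im,d=save('side','side_e'); im2,_=save('top','top_e'); print(robot.read_t())
    o=np.hstack([cv2.resize(x,None,fx=4,fy=4,interpolation=2) for x in(im[180:280,320:400],im2[205:305-0,260:370])]); cv2.imwrite('pics/end.png',o[:,:,::-1])
```

```text
0.08 [449.  106.4] [ 0.7   0.01 -0.06 -0.03 -0.02  0.01] 0.0799
0.078 [449.  106.4] [ 0.82 -0.36  0.28 -0.   -0.04 -0.  ] 0.0779
0.076 [449.  106.4] [ 0.65 -0.49 -0.03 -0.01 -0.02  0.01] 0.0759
0.074 [449.  106.4] [ 0.51 -0.    0.05 -0.02 -0.01  0.  ] 0.0739
0.072 [449.  106.4] [ 0.23 -0.31  0.32  0.01 -0.02 -0.02] 0.0719
0.07 [449.  106.4] [ 0.47  0.09  0.14  0.03 -0.05  0.02] 0.0699
0.068 [449.  106.4] [ 0.38  0.01  0.68  0.16 -0.05  0.02] 0.0679
0.066 [449.  106.4] [ 1.07  0.98 -0.4   0.42 -0.13  0.01] 0.0659
0.064 [449.  106.4] [ 0.96  0.88 -0.45  0.57 -0.24 -0.  ] 0.064
0.062 [449.  106.4] [ 1.13  1.9  -0.67  0.81 -0.26  0.02] 0.0619
0.061 [449.2 106.7] [ 0.5   0.85  0.39  0.55 -0.14  0.02] 0.061
0.06 [449.2 106.7] [ 0.68  1.38 -0.09  0.56 -0.14  0.03] 0.06
0.059 [449.3 106.9] [ 0.46  0.38 -0.4   0.34 -0.08  0.03] 0.0589
0.058 [449.3 106.9] [ 0.46  0.58  0.3   0.25 -0.09  0.02] 0.0579
0.057 [449.3 106.9] [-2.470e+00  2.600e-01  1.073e+01  1.000e-01  1.290e+00 -1.000e-02] 0.0577
52.4583 0.05699999999999997
56.1833
```

View pics/end.png

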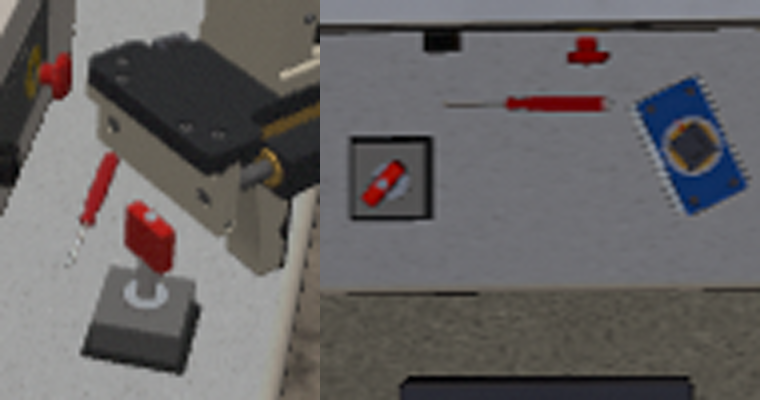

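The key stands upright with its collar on the block (crop (147,293)) and is released. The screwdriver and clamp are where they were, and the gripper is clear.

```bash
python3 -c "
from rig import robot
print(robot.job_done(), robot.read_t())"
```

```text
the job is handed in; nothing more can be done
the job is handed in; nothing more can be done
```

The screw held about 0.29 N m clockwise for 2.3 s and unloaded elastically with no sign of turning; the key is back upright in its grey stand, released, and the job is handed in with no verdict shown.

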